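Latch the mini-centrifuge lid and start the spin

ROBOT

A 6-joint arm with a two-finger parallel gripper is mounted at the origin on a cart in front of the work surface, level with it; the furniture and walls round the work are solid. World frame = base frame: x ahead of the robot, y to its left, z up, the work surface at z = 0. Lengths are in m, angles in degrees, forces in N, time in s.
With the tool pointing down it reaches from about 0.375 to 0.9 m from the base axis. Payload 3.1 kg.
Tool frame: the origin (TCP) lies on the centre line of the jaws, within the pads' length; the fingertips stand 25 mm ahead of it and the grasp point (between the pads) lies 6 mm ahead of it; z points along the fingers, y is the line along which they close (so a half turn about z gives the same grasp; the last joint's range is limited). The gripper opens to 87 mm and grips with 3 to 60 N. Pads are 19 mm wide; open, the fingers measure 117 mm over their backs; the gripper's body (75 mm by 190 mm) begins 51 mm behind the grasp point.
Start: joints at [62.768, 30.224, 82.088, -0, 67.689, -10.227], TCP at [0.183, 0.598, 0.248] pointing down, gripper open.
Joint ranges: [-176.69, 176.69], [-43.24, 126.21], [12.49, 139.97], [-82, 262], [0, 151.66], [-163.58, 163.58]. Speed limits (degrees/s): [159.86, 159.86, 180, 180, 180, 180].

INTERFACE

Orientations are given as a 3x3 rotation matrix whose columns are the frame's x, y, z axes.
In Python, from rig import * gives the robot as it stands.
- The arm moves only by the tool step_arm, never from a script. Its argument "steps" is a list of rows, each a list of 7 numbers: the shift along the tool's x, y, z normalised to -1 to 1, where 1 is 0.3 m, then the turn, a rotation vector about the tool's x, y, z normalised to -1 to 1, where 1 is 45 degrees, then the gripper's target within -1 to 1 (shut at 1, half-way at 0, fully open at -1). A call has 1 to 8 rows; each row is the pose to reach, as a shift and turn from the pose commanded when the call began, along the tool's axes at that moment; what a row does not reach only later rows make up. A row lasts 1/12 s, in which the tool goes at most 41.7 mm and 7.16 degrees, less where a joint would pass 70% of its speed; a pose out of reach is approached as far as the arm can. A call with a number of a shift or a turn outside -1 to 1 is refused whole. A call with a gripper value outside its range is refused whole. The fingers move at their own pace and stop on an object; the grip force is fixed at half the most. Time passes only in rows, so rows that repeat a pose let the fingers close. It gives the time, the measured TCP pose, the force, the opening and the grip force at its end, in the units of the state.
- read_state(): the state, without advancing time (a new reading comes with each control period).
- capture(name): name is "scene" or "top"; returns a dict with "image" (400x640x3 uint8, red, green, blue), "vertical_fov" (degrees; the focal length in pixels is half the picture's height over the tangent of half this angle, whatever the lens; pixels are square), "cx", "cy" (the principal point, pixels), "k1" (the pictures are not rectified: a ray, as slopes to the right and down, at radius r is drawn at 1 + k1 r^2 times it, then the intrinsics apply), "world_from_camera" (4x4, takes a point from camera to world coordinates). Camera axes: x right, y down, z forward; pixel columns grow to the right and rows downward; lengths in m; the calibration is good to about 2 mm. A picture is of the moment at which its call begins. There is no depth.
- hand_in(): hands the job in; it is judged then, once.
The state is a dict: "time_s": time; "joint_positions": joint angles; "qvel": joint speeds; "tau": joint torques, N m; "position": TCP position; "tcp_rot": TCP orientation; "force": force on the tool from outside, world axes, zero at the start; "moment": the same for the moment, N m; "opening": opening from 0.0 (shut) to 1.0 (fully open); "grasp_force": force on a finger pad.
Only numpy, scipy, OpenCV 4.12 (cv2) and the standard library are available. Lean on these libraries where they do the work, as an engineer would, in place of code of your own. Each camera call takes 0.05 s, during which the arm holds its last target. There are 200 camera calls.

TASK

The small bench centrifuge is loaded but its sprung lid is still standing up. Swing the lid down and press it shut until the catch at the front snaps and it stays closed by itself; only then press the green start button fully in and let it go. Leave the tube rack, the bottle and the roll of film standing where they are.

Things in the scene. Friction and masses are not known exactly. Their poses are not given: they have to be found in the camera images.
- centrifuge: White mini-centrifuge, 185 mm deep, 140 wide, 78 high without lid, firmly on the bench (does not slide). Origin on the bench, 6 mm in front of the bowl's axis, z up, front towards its own -x: reaches 105 mm to the front, 80 to the back. Front sill with button and display 40 mm above the bench. Lid spring lifts the lid: between about 0.06 and 1.2 rad it rises when let go; above, a stiff hinge holds it.
- centrifuge_lid (a joint): Lid angle: 0 closed and level, grows as it opens (1.57 upright, stop 1.75; starts 1.2 to 1.65). At about 0.12 its nose meets the catch roller; about 13 N straight down, 100 mm from the hinge (9 N at the tab, more nearer the hinge), pushes it past, then it snaps to 0 and stays (about 6 N up at the tab reopens it). Latched below 0.02.
- lid_hinge (a point): Point on the hinge axis at mid width, at the lid's back edge; axis along the machine's y. 80 mm above the bench, 72 mm behind the origin; fixed. The lid is a blue frame with clear window, 134 mm wide, 123 mm from hinge to front edge, 16 mm thick; closed, its underside is level with this axis, its top 16 mm above; the window feels as solid and as high as the frame.
- lid_tab (a point): Middle of the outer face of the blue tab at the lid's front edge (26 x 26 mm, 9 mm thick), 135 mm from the hinge axis; moves with the lid. Lid closed: this face looks up, 5 mm lower than the lid's top; lid upright: it looks to the back, away from the robot.
- catch (a point): Top of the small dark spring catch in the middle of the front sill, 69 mm above the bench; the catch is 28 mm wide and reaches from 53 to 90 mm in front of the origin; a steel roller on a spring shows in it. The closed lid's tab lies over it.
- start_button (a joint): Travel of the button: 0 out, 0.005 m fully in; sprung, about 5 N fully in, it comes back when let go.
- start_button_top (a point): Centre of the top face of the green round start button (20 mm across, pressed straight down), on the front sill, 80 mm in front of the machine's origin and 43 mm to its -y side, 57 mm above the bench; the lid's front edge lies 28 mm behind it when closed, the catch is 29 mm to its +y side.
- tube_rack: Loose orange micro-tube rack with coloured caps, 52 x 95 mm, 33 mm high, left of the machine; origin at the centre of its underside. Must not be disturbed.
- medium_bottle: Loose clear bottle with orange cap, 49 mm across, 107 mm high, left of the machine; origin at the centre of its underside. Must not be disturbed.
- film_roll: Loose white roll of sealing film standing on end, 62 mm across, 51 mm high, behind the machine to its right; origin at the centre of its underside. Must not be disturbed.
Mind the look-alikes: they are no part of the job. What is shaped like the medium_bottle but purple is not meant.

How it is judged (in metres and radians):
On the way, in this order (a step that is already met when the one before it is completed fails the run):
1. the lid is pressed down past its catch (within 0.02 rad of closed) (value of joint centrifuge_lid below 0.02 rad), for 0.3 s.
2. the start button is pressed in by more than 3 mm (value of joint start_button above 0.003 m), for 0.05 s.
At the end, for the whole second after the job is handed in: The lid stays latched by itself (within 0.02 rad of closed), the start button has come back out (less than 1.5 mm in), and the rack, the bottle and the roll of film stand upright (tilted less than 0.2 rad) within 30 mm of where they were (value of joint centrifuge_lid below 0.02 rad and value of joint start_button below 0.0015 m and distance of each of tube_rack, medium_bottle, film_roll from where it was at the start of the episode below 0.03 m and angle between each of tube_rack, medium_bottle, film_roll's own z axis and vertical below 0.2 rad); the robot touches nothing.
It fails at once if the start button is pressed (over 2 mm) while the lid is not latched (over 0.03 rad) (value of joint start_button above 0.002 m and value of joint centrifuge_lid above 0.03 rad).
It fails at once if the tube rack is knocked over or shifted by more than 30 mm (distance of tube_rack from where it was at the start of the episode above 0.03 m or angle between tube_rack's own z axis and vertical above 0.4 rad).
It fails at once if the bottle is knocked over or shifted by more than 30 mm (distance of medium_bottle from where it was at the start of the episode above 0.03 m or angle between medium_bottle's own z axis and vertical above 0.4 rad).
It fails at once if the roll of film is knocked over or shifted by more than 30 mm (distance of film_roll from where it was at the start of the episode above 0.03 m or angle between film_roll's own z axis and vertical above 0.4 rad).
It also fails if it takes over 42 s, if anything falls off the work surface, if the arm or the gripper's body presses on something with over 40 N, if the wrist force passes 120 N, or if a joint passes its speed limit or range.

## Working session

There is one attempt and no reset: what is moved stays moved. The work goes in short steps, Python scripts to look and compute and a tool call to move; the robot and the scene stay as the last step left them, time stands still between calls to the robot, and variables do not carry over. Pictures are saved under pics/ and viewed, at most 10 in all, crops included, and the job is handed in when it is done.

Besides the shell and the picture viewer there is one more tool, called after "Call:" as name(argument=value, ...) on one line, values as JSON. step_arm: Moves the arm, as the interface text tells. Scaled input: -1 to 1 covers 0.3 m each way for a shift and 45 degrees each way for a turn. Its arguments: {"type":"object","properties":{"steps":{"type":"array"}},"required":["steps"]}

```bash
mkdir -p pics; cat > h.py <<'E'
from rig import *
import numpy as np, cv2
def cam(n):
    c=capture(n); f=200/np.tan(np.radians(c["vertical_fov"]/2)); 
    c["f"]=f; return c
def proj(c,P):
    T=np.linalg.inv(c["world_from_camera"]); p=np.atleast_2d(P)@T[:3,:3].T+T[:3,3]
    s=p[:,:2]/p[:,2:]; r2=(s**2).sum(1,keepdims=True); s=s*(1+c["k1"]*r2)
    return s*c["f"]+[c["cx"],c["cy"]]
def ray(c,uv,z):
    K=np.array([[c["f"],0,c["cx"]],[0,c["f"],c["cy"]],[0,0,1.]])
    s=cv2.undistortPoints(np.array(uv,float).reshape(-1,1,2),K,np.array([c["k1"],0,0,0.]))[:,0]
    W=np.array(c["world_from_camera"]); d=np.c_[s,np.ones(len(s))]@W[:3,:3].T; o=W[:3,3]
    return o+d*((z-o[2])/d[:,2])[:,None]
E
python3 - <<'E'
from h import *
for n in("scene","top"):
    c=cam(n); cv2.imwrite(f"pics/{n}0.png",c["image"][...,::-1]); np.save(n+"0.npy",c,allow_pickle=True)
    print(n,c["f"],c["cx"],c["cy"],c["k1"],np.round(c["world_from_camera"],3).tolist())
s=read_state();print(s["position"],np.round(s["tcp_rot"],3).tolist(),s["opening"],s["force"],s["time_s"])
E
```

```text
scene 382.59628006630913 313.9356577071575 205.52137525916237 -0.08199843600650575 [[-0.189, -0.617, 0.764, -0.085], [-0.982, 0.129, -0.139, 0.038], [-0.013, -0.776, -0.63, 0.643], [0.0, 0.0, 0.0, 1.0]]
top 512.2204043184277 318.56702686065455 194.1771228376353 -0.1499004568524309 [[0.02, -0.998, 0.056, 0.506], [-1.0, -0.02, -0.011, -0.076], [0.012, -0.055, -0.998, 1.42], [0.0, 0.0, 0.0, 1.0]]
[0.1824666  0.59714329 0.24667406] [[-0.956, 0.292, -0.001], [0.292, 0.956, -0.002], [0.0, -0.002, -1.0]] 1.0004871355606348 [-0.17638159 -0.65359823  0.20592438] 0.1
```

View pics/scene0.png

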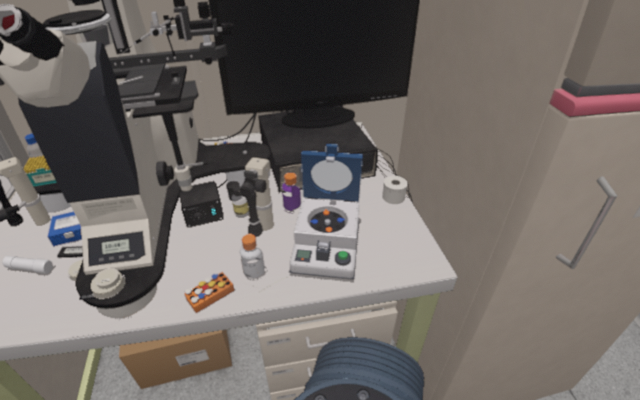

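View pics/top0.png

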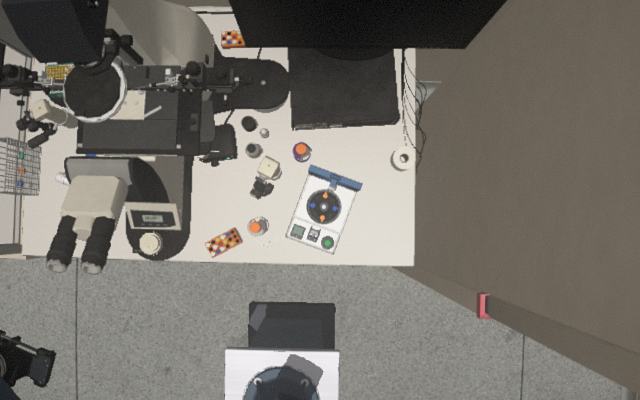

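The scene view shows the centrifuge with its lid upright, the button near (343,258) and the tab near (333,150). In the top view the button is at (327,242), the lid at (335,178), the rack at (224,242), the bottle at (258,227) and the roll at (403,158). I'll zoom in to refine these.

```bash
python3 - <<'E'
from h import *
t=cv2.imread("pics/top0.png")[155:265,270:380]; s=cv2.imread("pics/scene0.png")[140:280,280:370]
a=cv2.resize(t,(440,440),interpolation=cv2.INTER_CUBIC)
b=cv2.resize(s,(360,560),interpolation=cv2.INTER_CUBIC)
o=np.zeros((560,800,3),np.uint8);o[:440,:440]=a;o[:,440:]=b
cv2.imwrite("pics/z0.png",o)
for n in("top","scene"):
    c=np.load(n+"0.npy",allow_pickle=True).item();im=c["image"].astype(int)
    m=((im[...,1]>im[...,0]+40)&(im[...,1]>im[...,2]+25)).astype(np.uint8)
    k,l,st,ce=cv2.connectedComponentsWithStats(m)
    for i in range(1,k):
        if st[i,4]>15: print(n,st[i],ce[i],ray(c,ce[i],.057))
E
```

```text
top [324 240   7   6  36] [327.16666667 242.5       ] [[ 0.45350379 -0.11591786  0.057     ]]
scene [338 251  10   8  53] [342.49056604 254.37735849] [[ 0.45277061 -0.11862409  0.057     ]]
```

View pics/z0.png

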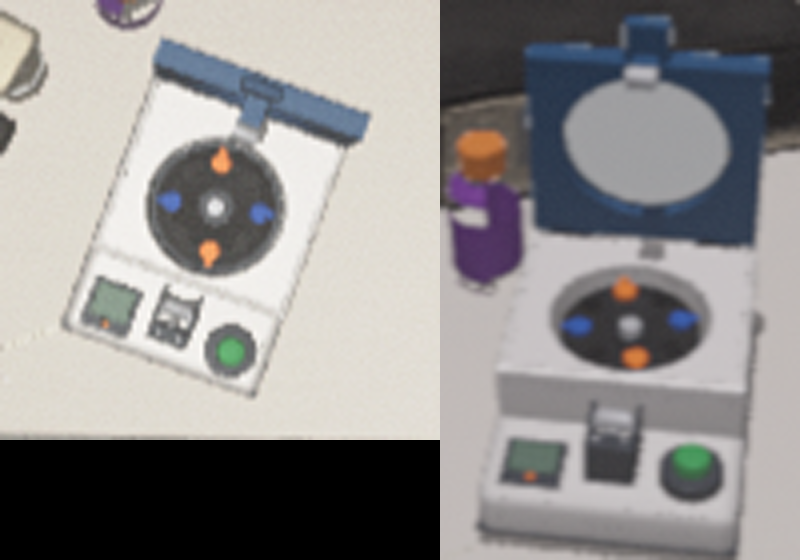

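The crops show the sill corners at (66,325) and (255,394), the bowl centre at (216,207), and the lid's upper corners at (527,47) and (768,60). I'll fit the machine pose and lid angle from these.

```bash
cat > fit.py <<'E'
from h import *
from scipy.optimize import least_squares
T=np.load("top0.npy",allow_pickle=True).item();S=np.load("scene0.npy",allow_pickle=True).item()
ut=lambda u,v:((u+.5)/4-.5+270,(v+.5)/4-.5+155)
us=lambda u,v:((u-440+.5)/4-.5+280,(v+.5)/4-.5+140)
def lid(r,y,t,a): # r along lid, t above underside
    return [.072-r*np.cos(a)+t*np.sin(a),y,.08+r*np.sin(a)+t*np.cos(a)]
def W(p,P):
    x,y,w=p[:3];c,s=np.cos(w),np.sin(w);P=np.atleast_2d(P)
    return np.c_[x+c*P[:,0]-s*P[:,1],y+s*P[:,0]+c*P[:,1],P[:,2]]
def obs(a):
    return [(T,ut(66,325),[-.105,.07,.04]),(T,ut(255,394),[-.105,-.07,.04]),(T,(327.17,242.5),[-.08,-.043,.057]),(T,ut(216,207),[.006,0,.078]),
    (S,(342.5,254.4),[-.08,-.043,.056]),(S,us(527,47),lid(.123,.067,0,a)),(S,us(768,60),lid(.123,-.067,0,a)),(S,us(648,17),lid(.148,0,.004,a)),
    (T,ut(213,66),lid(.123,.0335,.0,a)) if 0 else (S,us(535,230),lid(0.0,.067,0,a))]
def res(p): return np.concatenate([(proj(c,W(p,P))[0]-uv) for c,uv,P in obs(p[3])])
r=least_squares(res,[.52,-.1,-.35,1.5],loss="soft_l1",x_scale=[.01,.01,.1,.1])
if __name__=="__main__":
    p=r.x;print(p,np.degrees(p[2:]));print(r.fun.reshape(-1,2).round(1))
    print("yaw from corners",[ray(T,[ut(66,325),ut(255,394)],.04)])
    for n,P in dict(hinge=[.072,0,.08],tab=lid(.135,0,.011,p[3]),tabclosed=lid(.135,0,.011,0),button=[-.08,-.043,.057]).items(): print(n,W(p,P)[0].round(4))
    for n,uv,z in(("rack",(224,242),.033),("bottle",(258,227),.107),("roll",(403,158),.051),("purple",(302,151),.1)): print(n,ray(T,uv,z).round(3))
E
python3 fit.py
```

```text
[ 0.54394131 -0.10398633 -0.33941406  1.6220459 ] [-19.44699301  92.93638438]
[[-1.   0.1]
 [ 0.5  1.1]
 [ 0.7 -0.2]
 [ 0.7 -0.4]
 [-0.5 -0.1]
 [-0.1  0.2]
 [ 0.3  1.1]
 [ 0.1 -1.4]
 [-0.9 -0. ]]
yaw from corners [array([[ 0.46843288, -0.00572478,  0.04      ],
       [ 0.42463036, -0.1336677 ,  0.04      ]])]
hinge [ 0.6118 -0.128   0.08  ]
tab [ 0.6287 -0.1339  0.2143]
tabclosed [ 0.4845 -0.083   0.091 ]
button [ 0.4542 -0.1179  0.057 ]
rack [[0.448 0.163 0.033]]
bottle [[0.491 0.063 0.107]]
roll [[ 0.685 -0.317  0.051]]
purple [[ 0.69  -0.045  0.1  ]]
```

```bash
python3 - <<'E'
from fit import *
for uv in((60,270),(92,270),(20,215),(150,258)):
  print(uv,[ray(T,uv,z)[0].round(3).tolist() for z in(.2,.3,.4,.5)])
# scene eyepieces tips
for uv in((15,20),(50,35)): print("S",uv,[ray(S,uv,z)[0].round(3).tolist() for z in(.2,.3,.4,.5)])
for uv in((240,48),(465,48),(500,8)): print("mon",uv,[ray(T,uv,z)[0].round(3).tolist() for z in(.1,.25,.35,.5)])
for uv in((227,112),(418,102)): print("S mon",uv,[ray(S,uv,z)[0].round(3).tolist() for z in(.1,.15,.2,.25,.3)])
R=np.array(read_state()["tcp_rot"]);p=np.array(read_state()["position"])
for P in([.15,.45,.30],[.26,.30,.33],[.40,.10,.33],[.45,-.1,.33]): print(P,(R.T@(np.array(P)-p)/.3).round(2))
E
```

```text
(60, 270) [[0.374, 0.544, 0.2], [0.384, 0.493, 0.3], [0.395, 0.442, 0.4], [0.406, 0.392, 0.5]]
(92, 270) [[0.377, 0.46, 0.2], [0.388, 0.416, 0.3], [0.398, 0.372, 0.4], [0.409, 0.328, 0.5]]
(20, 215) [[0.506, 0.658, 0.2], [0.506, 0.598, 0.3], [0.506, 0.538, 0.4], [0.506, 0.478, 0.5]]
(150, 258) [[0.411, 0.314, 0.2], [0.419, 0.282, 0.3], [0.427, 0.25, 0.4], [0.435, 0.218, 0.5]]
S (15, 20) [[2.564, 1.371, 0.2], [1.966, 1.07, 0.3], [1.367, 0.769, 0.4], [0.769, 0.468, 0.5]]
S (50, 35) [[2.022, 0.959, 0.2], [1.546, 0.751, 0.3], [1.07, 0.543, 0.4], [0.594, 0.335, 0.5]]
mon (240, 48) [[0.965, 0.127, 0.1], [0.912, 0.104, 0.25], [0.878, 0.088, 0.35], [0.825, 0.065, 0.5]]
mon (465, 48) [[0.983, -0.478, 0.1], [0.929, -0.432, 0.25], [0.893, -0.402, 0.35], [0.838, -0.356, 0.5]]
mon (500, 8) [[1.105, -0.581, 0.1], [1.037, -0.524, 0.25], [0.991, -0.486, 0.35], [0.923, -0.428, 0.5]]
S mon (227, 112) [[1.11, 0.106, 0.1], [1.0, 0.1, 0.15], [0.89, 0.094, 0.2], [0.78, 0.088, 0.25], [0.67, 0.081, 0.3]]
S mon (418, 102) [[1.05, -0.535, 0.1], [0.946, -0.482, 0.15], [0.841, -0.429, 0.2], [0.737, -0.376, 0.25], [0.632, -0.324, 0.3]]
[0.15, 0.45, 0.3] [-0.04 -0.5  -0.18]
[0.26, 0.3, 0.33] [-0.54 -0.87 -0.28]
[0.4, 0.1, 0.33] [-1.18 -1.37 -0.28]
[0.45, -0.1, 0.33] [-1.53 -1.96 -0.27]
```

Call:
step_arm(steps=[[-0.01,-0.12,-0.05,0,0,0,1],[-0.02,-0.25,-0.1,0,0,0,1],[-0.03,-0.38,-0.14,0,0,0,1],[-0.04,-0.5,-0.18,0,0,0,1],[-0.14,-0.58,-0.2,0,0,0,1],[-0.24,-0.65,-0.22,0,0,0,1],[-0.34,-0.72,-0.24,0,0,0,1],[-0.44,-0.8,-0.26,0,0,0,1]])

```text
time_s: 0.77
position: [0.2391, 0.3283, 0.3259]
tcp_rot: [[-0.957, 0.291, 0.001], [0.291, 0.957, 0.0], [-0.0, 0.001, -1.0]]
force: [1.7, 0.3, 0.1]
opening: 0.479
grasp_force: 0.0
```

Call:
step_arm(steps=[[-0.13,-0.08,0,0,0,0,1],[-0.25,-0.16,0,0,0,0,1],[-0.37,-0.24,0,0,0,0,1],[-0.48,-0.34,0,0,0,0,1],[-0.58,-0.43,0,0,0,0,1],[-0.68,-0.52,0,0,0,0,1],[-0.78,-0.62,0,0,0,0,1],[-0.86,-0.72,0,0,0,0,1]])

```text
time_s: 1.43
position: [0.4213, 0.0502, 0.3255]
tcp_rot: [[-0.956, 0.293, 0.001], [0.293, 0.956, 0.0], [-0.0, 0.0, -1.0]]
force: [0.7, 0.4, 0.4]
opening: 0.008
grasp_force: 0.0
```

```bash
cat > go.py <<'E'
from fit import *
import sys
s=read_state();R=np.array(s["tcp_rot"]);p=np.array(s["position"]);w=r.x[2]
print("t",s["time_s"],"p",p.round(4),"F",np.round(s["force"],1))
Q=(p-[*W(r.x,[0,0,0])[0]]); c,sn=np.cos(w),np.sin(w)
print("machine TCP",(c*Q[0]+sn*Q[1]).round(4),(-sn*Q[0]+c*Q[1]).round(4),"tip z",(p[2]-.025).round(4),"tool y yaw",np.degrees(np.arctan2(R[1,1],R[0,1])).round(2),"want",90+np.degrees(w))
# targets given as machine x,y,tip z
for a in sys.argv[1:]:
    x,y,z=map(float,a.split(","));P=W(r.x,[x,y,z+.025])[0];print(a,(R.T@(P-p)/.3).round(3))
E
python3 go.py 0.15,0,0.27 0.15,0,0.19
```

```text
t 1.4333 p [0.4213 0.0502 0.3255] F [0.7 0.4 0.4]
machine TCP -0.167 0.1046 tip z 0.3005 tool y yaw 72.98 want 70.55300699278443
0.15,0,0.27 [-1.041 -0.393  0.102]
0.15,0,0.19 [-1.041 -0.393  0.369]
```

Call:
step_arm(steps=[[-0.12,-0.05,0,0,0,0.05,1],[-0.25,-0.1,0,0,0,0.05,1],[-0.38,-0.15,0,0,0,0.05,1],[-0.5,-0.2,0,0,0,0.05,1],[-0.63,-0.25,0,0,0,0.05,1],[-0.75,-0.3,0,0,0,0.05,1],[-0.88,-0.34,0,0,0,0.05,1],[-1.0,-0.39,0,0,0,0.05,1]])

```text
time_s: 2.1
position: [0.6744, -0.1485, 0.3247]
tcp_rot: [[-0.944, 0.33, -0.001], [0.33, 0.944, 0.001], [0.001, 0.0, -1.0]]
force: [0.4, 0.0, 0.7]
opening: 0.003
grasp_force: 0.0
```

```bash
python3 go.py 0.14,0,0.185; python3 - <<'E'
from h import *
a=cam("scene")["image"][80:300,220:420,::-1];b=cam("top")["image"][110:270,230:430,::-1]
o=np.zeros((440,800,3),np.uint8);o[:,:400]=cv2.resize(a,(400,440));o[:320,400:]=cv2.resize(b,(400,320))
cv2.imwrite("pics/b1.png",o)
E
```

```text
t 2.1 p [ 0.6744 -0.1485  0.3247] F [0.4 0.  0.7]
machine TCP 0.1378 0.0015 tip z 0.2997 tool y yaw 70.74 want 70.55300699278443
0.14,0,0.185 [-0.008 -0.005  0.382]
```

View pics/b1.png

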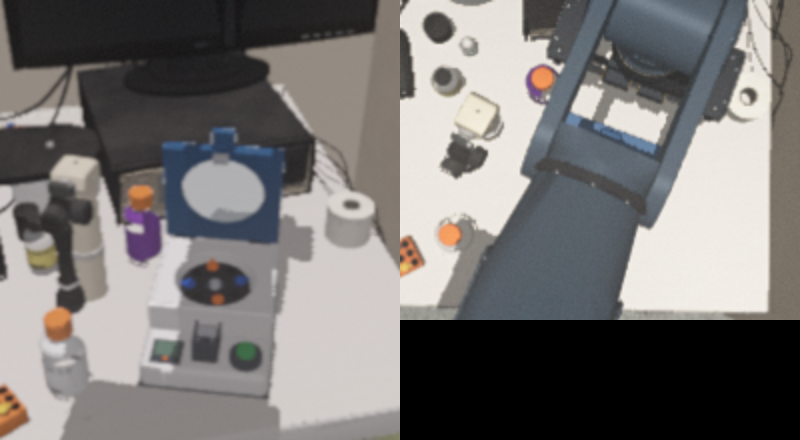

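The scene crop shows the lid still upright and nothing disturbed. In the top crop the gripper hangs behind the lid. I'll lower it, then pull toward the front.

Call:
step_arm(steps=[[0,0,0.1,0,0,0,1],[0,0,0.2,0,0,0,1],[0,0,0.3,0,0,0,1],[0,0,0.38,0,0,0,1],[0,0,0.38,0,0,0,1],[0.03,0,0.38,0,0,0,1],[0.06,0,0.38,0,0,0,1],[0.09,0,0.38,0,0,0,1]])

```text
time_s: 2.87
position: [0.6474, -0.1382, 0.2128]
tcp_rot: [[-0.944, 0.33, 0.001], [0.33, 0.944, -0.0], [-0.001, -0.0, -1.0]]
force: [0.4, -0.7, 0.3]
opening: 0.005
grasp_force: 0.0
```

```bash
python3 go.py; python3 - <<'E'
# arc: tip (near edge offset 10 mm) touching outer face at r along lid, t=16
import numpy as np
for a in (1.6,1.4,1.2,1.0,.8,.6,.4,.25,.12,0):
    r,t=.105,.016
    print(a,round(.072-r*np.cos(a)+t*np.sin(a),3),round(.08+r*np.sin(a)+t*np.cos(a),3))
E
```

```text
t 2.8667 p [ 0.6474 -0.1382  0.2128] F [ 0.4 -0.7  0.3]
machine TCP 0.109 0.0022 tip z 0.1878 tool y yaw 70.76 want 70.55300699278443
1.6 0.091 0.184
1.4 0.07 0.186
1.2 0.049 0.184
1.0 0.029 0.177
0.8 0.01 0.166
0.6 -0.006 0.152
0.4 -0.018 0.136
0.25 -0.026 0.121
0.12 -0.03 0.108
0 -0.033 0.096
```

Call:
step_arm(steps=[[0.033,0,0,0,0,0,1],[0.067,0,0,0,0,0,1],[0.1,0,0.005,0,0,0,1],[0.13,0,0.008,0,0,0,1],[0.167,0,0.013,0,0,0,1],[0.2,0,0.022,0,0,0,1],[0.233,0,0.037,0,0,0,1],[0.263,0,0.053,0,0,0,1]])

```text
time_s: 3.53
position: [0.5734, -0.1125, 0.1976]
tcp_rot: [[-0.944, 0.33, 0.004], [0.33, 0.944, -0.002], [-0.004, -0.0, -1.0]]
force: [0.4, -0.2, 4.3]
opening: 0.007
grasp_force: 1.3
```

```bash
python3 go.py -0.008,0,0.136 -0.020,0,0.108; python3 - <<'E'
from h import *
a=cam("scene")["image"][60:300,240:440,::-1]
cv2.imwrite("pics/b2.png",cv2.resize(a,(500,600)))
E
```

```text
t 3.5333 p [ 0.5734 -0.1125  0.1976] F [ 0.4 -0.2  4.3]
machine TCP 0.0306 0.0017 tip z 0.1726 tool y yaw 70.76 want 70.55300699278443
-0.008,0,0.136 [ 0.129 -0.005  0.121]
-0.020,0,0.108 [ 0.17  -0.005  0.215]
```

View pics/b2.png

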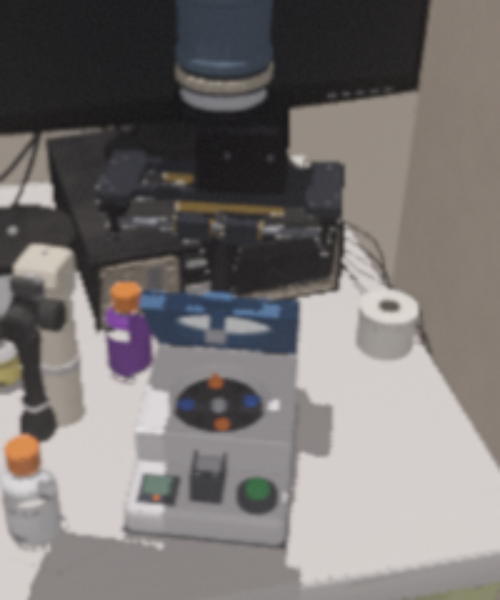

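The lid is coming down with the fingers behind its top edge, and nothing else has moved. I'll continue along the arc.

Call:
step_arm(steps=[[0.035,0,0.02,0,0,0,1],[0.062,0,0.045,0,0,0,1],[0.09,0,0.07,0,0,0,1],[0.11,0,0.095,0,0,0,1],[0.13,0,0.122,0,0,0,1],[0.145,0,0.145,0,0,0,1],[0.16,0,0.172,0,0,0,1],[0.175,0,0.205,0,0,0,1]])

```text
time_s: 4.25
position: [0.5254, -0.0959, 0.1352]
tcp_rot: [[-0.944, 0.33, 0.005], [0.33, 0.944, -0.002], [-0.006, -0.0, -1.0]]
force: [2.2, -1.3, 2.7]
opening: 0.006
grasp_force: 1.3
```

```bash
python3 go.py -0.030,0,0.105 -0.030,0,0.096
```

```text
t 4.25 p [ 0.5254 -0.0959  0.1352] F [ 2.2 -1.3  2.7]
machine TCP -0.0202 0.0015 tip z 0.1102 tool y yaw 70.74 want 70.55300699278443
-0.030,0,0.105 [ 0.033 -0.005  0.017]
-0.030,0,0.096 [ 0.033 -0.005  0.047]
```

Call:
step_arm(steps=[[0.03,0,0.01,0,0,0,1],[0.033,0,0.02,0,0,0,1],[0.033,0,0.03,0,0,0,1],[0.033,0,0.04,0,0,0,1],[0.033,0,0.047,0,0,0,1],[0.033,0,0.053,0,0,0,1],[0.033,0,0.056,0,0,0,1],[0.033,0,0.056,0,0,0,1]])

```text
time_s: 4.92
position: [0.5139, -0.0919, 0.121]
tcp_rot: [[-0.944, 0.329, 0.001], [0.329, 0.944, -0.001], [-0.001, -0.0, -1.0]]
force: [-5.4, 1.7, 30.0]
opening: 0.008
grasp_force: 15.3
```

```bash
python3 go.py
```

```text
t 4.9167 p [ 0.5139 -0.0919  0.121 ] F [-5.4  1.7 30. ]
machine TCP -0.0323 0.0014 tip z 0.096 tool y yaw 70.78 want 70.55300699278443
```

Tip height is 0.096 with 30 N up, which matches the lid's closed height. I'll lift, start the wrist turn and look.

Call:
step_arm(steps=[[0,0,-0.03,0,0,0,1],[0,0,-0.1,0,0,0,1],[0,0,-0.2,0,0,0.15,1],[0,0,-0.25,0,0,0.3,1],[0,0,-0.25,0,0,0.45,1],[0,0,-0.25,0,0,0.6,1],[0,0,-0.25,0,0,0.75,1],[0,0,-0.25,0,0,0.9,1]])

```text
time_s: 5.58
position: [0.5126, -0.0913, 0.1918]
tcp_rot: [[-0.499, 0.867, -0.003], [0.867, 0.499, 0.001], [0.003, -0.002, -1.0]]
force: [-0.4, 0.1, -0.6]
opening: 0.009
grasp_force: 0.0
```

```bash
python3 go.py -0.081,-0.045,0.12; python3 - <<'E'
from h import *
a=cam("scene")["image"][130:310,260:410,::-1]
cv2.imwrite("pics/b3.png",cv2.resize(a,(500,600)))
E
```

```text
t 5.5833 p [ 0.5126 -0.0913  0.1918] F [-0.4  0.1 -0.6]
machine TCP -0.0338 0.0015 tip z 0.1668 tool y yaw 29.92 want 70.55300699278443
-0.081,-0.045,0.12 [ 0.018 -0.22   0.157]
```

View pics/b3.png

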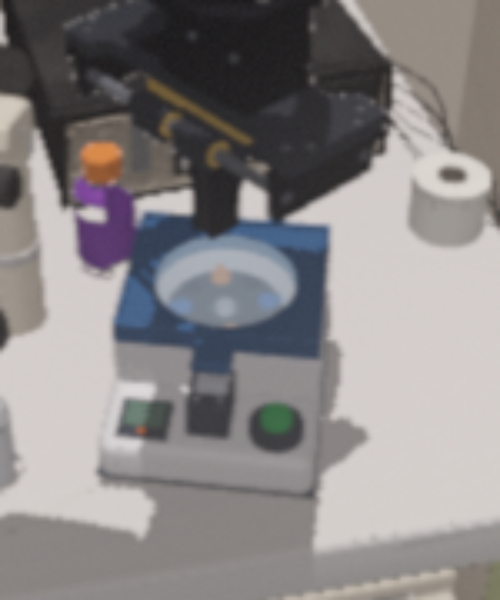

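The lid is flat and latched: the tab lies on the catch and nothing else has moved. I'll finish the turn and go over the button.

Call:
step_arm(steps=[[0,-0.05,0,0,0,0.15,1],[0.01,-0.1,0,0,0,0.3,1],[0.01,-0.15,0,0,0,0.45,1],[0.018,-0.22,0,0,0,0.6,1],[0.018,-0.22,0,0,0,0.75,1],[0.018,-0.22,0.08,0,0,0.9,1],[0.018,-0.22,0.15,0,0,1.0,1],[0.018,-0.22,0.15,0,0,1.0,1]])

```text
time_s: 6.3
position: [0.4513, -0.1191, 0.1444]
tcp_rot: [[0.254, 0.967, -0.008], [0.967, -0.254, 0.004], [0.002, -0.009, -1.0]]
force: [-0.6, 1.1, -0.1]
opening: 0.005
grasp_force: 0.0
```

```bash
python3 go.py -0.082,-0.046,0.062 -0.082,-0.046,0.052
```

```text
t 6.3 p [ 0.4513 -0.1191  0.1444] F [-0.6  1.1 -0.1]
machine TCP -0.0823 -0.0451 tip z 0.1194 tool y yaw -14.73 want 70.55300699278443
-0.082,-0.046,0.062 [-0.003  0.003  0.191]
-0.082,-0.046,0.052 [-0.004  0.003  0.225]
```

Call:
step_arm(steps=[[0,0,0.08,0,0,0.1,1],[0,0,0.14,0,0,0.1,1],[0,0,0.18,0,0,0.1,1],[0,0,0.2,0,0,0.1,1],[0,0,0.215,0,0,0.1,1],[0,0,0.228,0,0,0.1,1],[0,0,0.228,0,0,0.1,1],[0,0,0.228,0,0,0.1,1]])

```text
time_s: 6.97
position: [0.4536, -0.12, 0.0803]
tcp_rot: [[0.328, 0.945, -0.001], [0.945, -0.328, 0.001], [0.0, -0.002, -1.0]]
force: [-3.7, 0.8, 9.3]
opening: 0.002
grasp_force: 4.3
```

```bash
python3 go.py
```

```text
t 6.9667 p [ 0.4536 -0.12    0.0803] F [-3.7  0.8  9.3]
machine TCP -0.0799 -0.0452 tip z 0.0553 tool y yaw -19.15 want 70.55300699278443
```

```bash
python3 go.py; python3 - <<'E'
from h import *
a=cam("scene")["image"][190:290,270:390,::-1]
cv2.imwrite("pics/b4.png",cv2.resize(a,(720,600),interpolation=cv2.INTER_CUBIC))
E
```

```text
t 6.9667 p [ 0.4536 -0.12    0.0803] F [-3.7  0.8  9.3]
machine TCP -0.0799 -0.0452 tip z 0.0553 tool y yaw -19.15 want 70.55300699278443
```

View pics/b4.png

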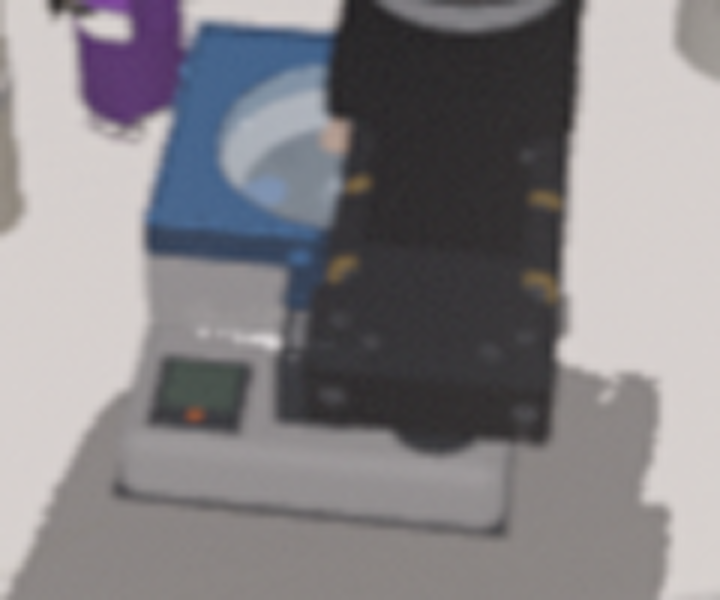

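Call:
step_arm(steps=[[0,0,0,0,0,0,1],[0,0,0,0,0,0,1],[0,0,0,0,0,0,1]])

```text
time_s: 7.27
position: [0.4535, -0.1199, 0.0803]
tcp_rot: [[0.328, 0.945, -0.001], [0.945, -0.328, 0.001], [0.0, -0.001, -1.0]]
force: [-2.8, 1.2, 7.6]
opening: 0.012
grasp_force: 4.2
```

```bash
python3 go.py
```

```text
t 7.2667 p [ 0.4535 -0.1199  0.0803] F [-2.8  1.2  7.6]
machine TCP -0.08 -0.0451 tip z 0.0553 tool y yaw -19.15 want 70.55300699278443
```

Call:
step_arm(steps=[[0,0,0.004,0,0,0,1],[0,0,0.008,0,0,0,1],[0,0,0.012,0,0,0,1],[0,0,0.012,0,0,0,1],[0,0,0.012,0,0,0,1]])

```text
time_s: 7.68
position: [0.4535, -0.1199, 0.0797]
tcp_rot: [[0.328, 0.945, 0.0], [0.945, -0.328, -0.0], [-0.0, 0.0, -1.0]]
force: [-9.2, 2.2, 37.9]
opening: 0.005
grasp_force: 19.2
```

```bash
python3 go.py; python3 -c "
from h import *;s=read_state();print(s['moment'])"
```

```text
t 7.6833 p [ 0.4535 -0.1199  0.0797] F [-9.2  2.2 37.9]
machine TCP -0.0799 -0.0451 tip z 0.0547 tool y yaw -19.12 want 70.55300699278443
[0.45359741 1.44211829 0.03821009]
```

Call:
step_arm(steps=[[0,0,-0.012,0,0,0,1],[0,0,-0.015,0,0,0,1],[0,0,-0.015,0,0,0,1]])

```text
time_s: 7.93
position: [0.4538, -0.1201, 0.0812]
tcp_rot: [[0.328, 0.945, -0.0], [0.945, -0.328, 0.0], [0.0, -0.0, -1.0]]
force: [-2.7, 1.6, 4.3]
opening: 0.007
grasp_force: 2.1
```

Call:
step_arm(steps=[[0,0,-0.004,0,0,0,1],[0,0,-0.004,0,0,0,1]])

```text
time_s: 8.1
position: [0.4539, -0.1201, 0.0814]
tcp_rot: [[0.329, 0.944, -0.001], [0.944, -0.329, 0.001], [0.0, -0.001, -1.0]]
force: [-2.5, 1.6, 4.2]
opening: 0.006
grasp_force: 2.1
```

Call:
step_arm(steps=[[0,0,-0.004,0,0,0,1],[0,0,-0.004,0,0,0,1]])

```text
time_s: 8.27
position: [0.4542, -0.1203, 0.0821]
tcp_rot: [[0.33, 0.944, -0.001], [0.944, -0.33, 0.0], [0.0, -0.001, -1.0]]
force: [-1.9, 1.5, 2.6]
opening: 0.008
grasp_force: 1.8
```

Call:
step_arm(steps=[[0,0,-0.004,0,0,0,1],[0,0,-0.004,0,0,0,1]])

```text
time_s: 8.43
position: [0.4547, -0.1207, 0.0834]
tcp_rot: [[0.33, 0.944, 0.0], [0.944, -0.33, -0.0], [-0.0, 0.0, -1.0]]
force: [-1.5, 2.5, 2.7]
opening: 0.006
grasp_force: 1.4
```

Call:
step_arm(steps=[[0,0,-0.004,0,0,0,1],[0,0,-0.004,0,0,0,1]])

```text
time_s: 8.6
position: [0.455, -0.1209, 0.0847]
tcp_rot: [[0.33, 0.944, 0.001], [0.944, -0.33, -0.001], [-0.0, 0.001, -1.0]]
force: [-1.1, -0.0, 2.1]
opening: 0.004
grasp_force: 0.9
```

Call:
step_arm(steps=[[0,0,-0.006,0,0,0,1],[0,0,-0.006,0,0,0,1]])

```text
time_s: 8.77
position: [0.4556, -0.1212, 0.0867]
tcp_rot: [[0.33, 0.944, 0.002], [0.944, -0.33, -0.001], [-0.001, 0.003, -1.0]]
force: [-0.4, 0.3, 0.0]
opening: 0.005
grasp_force: 0.0
```

The spring force faded over more than 5 mm of lift, so the button had bottomed fully and has now been released. I'll back off and check.

Call:
step_arm(steps=[[0,0,-0.1,0,0,0,1],[0,0,-0.22,0,0,0,1],[0,0,-0.35,0,0,0,1],[0,0,-0.47,0,0,0,1],[0,0,-0.6,0,0,0,1],[0,0,-0.7,0,0,0,1],[0,0,-0.7,0,0,0,1],[0,0,-0.7,0,0,0,1]])

```text
time_s: 9.43
position: [0.4558, -0.1213, 0.2984]
tcp_rot: [[0.33, 0.944, 0.006], [0.944, -0.33, -0.003], [-0.001, 0.006, -1.0]]
force: [0.2, 0.5, -0.9]
opening: 0.004
grasp_force: 0.0
```

```bash
python3 go.py; python3 - <<'E'
from fit import *
C=cam("scene");a=C["image"][140:310,180:420,::-1]
cv2.imwrite("pics/b5.png",cv2.resize(a,(800,567),interpolation=cv2.INTER_CUBIC))
s=800/240
for an in(0,.05,.12):
  print(an,[((proj(C,W(r.x,lid(.123,y,t,an)))[0]-[180,140])*s).round(0).tolist() for y in(.067,-.067) for t in(0,.016)])
E
```

```text
t 9.4333 p [ 0.4558 -0.1213  0.2984] F [ 0.2  0.5 -0.9]
machine TCP -0.0774 -0.0457 tip z 0.2734 tool y yaw -19.26 want 70.55300699278443
0 [[376.0, 306.0], [374.0, 288.0], [583.0, 325.0], [585.0, 307.0]]
0.05 [[375.0, 299.0], [374.0, 279.0], [584.0, 318.0], [585.0, 299.0]]
0.12 [[375.0, 288.0], [374.0, 268.0], [585.0, 307.0], [586.0, 287.0]]
```

View pics/b5.png

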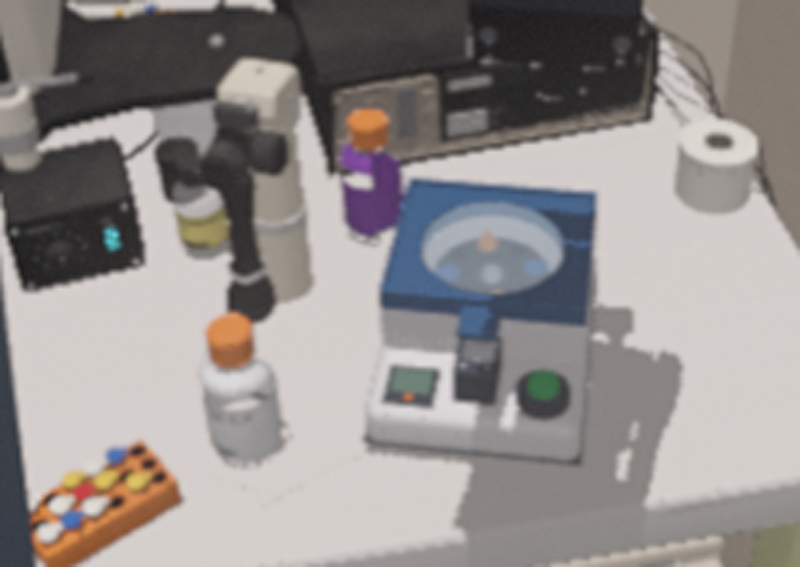

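The lid's lower front edge is at (384,305) and (588,322), which matches the prediction for a closed lid. The button is out, and the rack, bottle and roll are undisturbed. Handing in.

```bash
python3 -c "
from rig import *;print(hand_in())"
```

```text
the job is handed in; nothing more can be done
None
```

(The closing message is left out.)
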